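# Bring the spice carousel to the baking station and hold the red jar at the front

## Task

Gently slide the carriage with the spice carousel along its rail, away from the bread cabinet, until it clicks home in the baking station at the other end of the rail. Then turn the carousel until the jar with the red lid stands at the front (the side towards the robot), in the middle of the gap in the guard rail so that it could be drawn straight out, and finish holding the carousel still with the gripper closed on the knob at its top: do not let go. Leave everything else on the counter where it is.

Things in the scene. Friction and masses are not known exactly. Their poses are not given: they have to be found in the camera images.
- carriage (a joint): position along the rail, m: 0 parked (robot's left, near the bread cabinet), growing towards the baking station at the right end; starts at 0 to 0.07. A sprung plunger drops behind a brass roller there: home is 0.176 to 0.184 (end stop). The roller is felt as a hump from 0.162 to 0.176 that takes about 5 N to pass; elsewhere the drag is about 1 N.
- carousel (a joint): angle of the carousel on the carriage, rad: 0 (or a full turn) when the red-lidded jar is exactly at the front, growing counterclockwise seen from above; starts at 0.8 to 5.48. Turns both ways without end on a ball bearing with about 0.03 N m of friction and stays where it is left.
- tray (a point): point on the carriage's wooden deck (230 x 230 mm, top 38 mm above the counter) on the carousel's axis. x axis level, to the back (front = -x, towards the robot); y along the rail to the parked end (the carriage is slid along -y); z up. A wire guard rail of 109 mm radius, 70 mm above the counter, runs round the carousel, open only at the front: a gap of 80 mm.
- knob: round black knob on the carousel's axis, above the jars: 44 mm across (full width from 10 mm below to 11 mm above its centre), 36 mm high; origin at its centre, 188 mm above the counter; z up, turns with the carousel. Nothing is above it; the tops of the jar lids lie 38 mm below its centre, all round it from 49 mm off the axis.
- red_jar: spice jar with a red lid, one of six equal glass jars clipped firmly into the carousel (the other five have steel lids): 50 mm across, 98 mm high, lid 46 mm across. Origin at the centre of its underside, 72 mm from the carousel's axis, 52 mm above the counter; z up. It cannot be lifted out in this task.
- rail: two aluminium channels on the counter, 470 mm long along its y axis, with a steel bracket at each end; origin on the counter under its middle, x to the back, y to the parked end. Screwed down, but its place and angle (up to 0.2 rad) vary. The carousel's axis is 90 mm from the origin along +y when parked, 90 mm along -y in the baking station.
- bowl: glass mixing bowl, 220 mm across, 105 mm high, loose; bystander. Origin at the centre of its underside.
- tin_large: round aluminium cake tin, 202 mm across, 50 mm high, loose; bystander. Origin at the centre of its underside.
- tin_small: round aluminium cake tin, 166 mm across, 50 mm high, loose; bystander. Origin at the centre of its underside.
- sifter: stainless steel flour sifter with a loop handle and a crank with a red grip, body 100 mm across, 105 mm high, loose; bystander. Origin at the centre of its underside.
- scraper: yellow silicone scraper lying flat, 270 mm long, loose; bystander. Origin on its underside, mid-length.
- pepper_mill: dark wooden pepper mill, 60 mm across, 174 mm high, loose; bystander. Origin at the centre of its underside.

How it is judged (in metres and radians):
On the way, in this order (a step that is already met when the one before it is completed fails the run):
1. the carriage has clicked home in the baking station (value of joint carriage above 0.174 m), for 0.3 s.
2. the jar with the red lid stands at the front, in the gap of the guard rail (x of red_jar in the frame of tray below 0 m and y of red_jar in the frame of tray between -0.01 and 0.01 m), for 0.2 s.
At the end, for the whole second after the job is handed in: Carriage latched in the baking station (beyond 0.174 m), red-lidded jar at the front within 10 mm of the middle of the gap, both at rest, and the gripper still closed on the knob: grasp point within 30 mm of its centre, fingers pressing on it with over 2 N (all of step 2 and value of joint carriage above 0.174 m and velocity of joint carousel between -0.1 and 0.1 rad/s and velocity of joint carriage between -0.02 and 0.02 m/s and contact force between the fingers and knob above 2 N and distance between the grasp point and knob below 0.03 m); the arm keeps its last pose, push and grip.
It fails at once if the carriage is slammed along the rail (faster than 0.4 m/s) (velocity of joint carriage above 0.4 m/s or velocity of joint carriage below -0.4 m/s).
It fails at once if something else on the counter is moved by more than 20 mm (distance of any of bowl, tin_large, tin_small, sifter, scraper, pepper_mill from where it was at the start of the episode above 0.02 m).
It also fails if it takes over 67 s, if anything falls off the work surface, if the arm or the gripper's body presses on something with over 40 N, if the wrist force passes 120 N, or if a joint passes its speed limit or range.

## Robot

A 7-joint arm with a two-finger parallel gripper is mounted at the origin on the work surface. World frame = base frame: x ahead of the robot, y to its left, z up, the work surface at z = 0. Lengths are in mm, angles in rad, forces in N, time in s.
With the tool pointing down it reaches from about 375 to 925 mm from the base axis. Payload 3.1 kg.
Tool frame: the origin (TCP) lies midway between the tips of the shut fingers; the grasp point (between the pads) lies 19 mm behind it; x points along the fingers, y is the direction in which the jaws open and shut, and the axes are right-handed (so a half turn about x gives the same grasp; the last joint's range is limited). The gripper opens to 85 mm and grips with 20 to 120 N. Pads are 22 mm wide; open, the fingers measure 114 mm over their backs; the gripper's body (76 mm by 85 mm) begins 54 mm behind the grasp point. The pads swing forward as they close: fully open they stand 13 mm farther back than shut.
Start: joints at [-0.098, 0.383, 0.044, 1.598, -0.018, 1.161, -0.05], TCP at [650.002, 0.022, 231.269] pointing down, gripper open.
Joint ranges: [-2.61, 2.61], [-0.41, 2.15], [-1.48, 1.57], [0, 2.5], [-1.57, 4.71], [0.05, 1.97], [-2.85, 2.85]. Speed limits (rad/s): [2.79, 2.79, 3.14, 3.14, 3.14, 3.14, 3.14].

## Interface

Orientations are given as a unit quaternion [x, y, z, w].
In Python, from cell import bot gives the robot as it stands.
- The arm moves only by the tool send_rows, never from a script. Its argument "motion" is a list of rows, each a list of 2 entries, a list of its own where there are three numbers: the shift along the world's x, y, z in cm, then the turn, a rotation vector about the world's x, y, z in degrees. A call has 1 to 20 rows; each row is the pose to reach, as a shift and turn from the pose measured when the call began; what a row does not reach only later rows make up. A row lasts 1/12 s, in which the tool goes at most 41.7 mm and 7.16 degrees, less where a joint would pass 70% of its speed; a pose out of reach is approached as far as the arm can. A call with a gripper value outside its range is refused whole. "gripper" is the finger opening in cm, from 0 to 8.54, set as the call begins (left out, the last holds). The fingers move at their own pace and stop on an object; "force" is the grip in N (left out, the last holds). Time passes only in rows, so rows that repeat a pose let the fingers close. It gives the time, the measured TCP pose, the force and the opening at its end, in the units of the state.
- bot.state(): the state, without advancing time (a new reading comes with each control period).
- bot.grab_frame(name): name is "scene" or "side" or "wrist"; returns a dict with "pixels" (420x560x3 uint8, blue, green, red), "range_z" (420x560 float32, mm along the optical axis (not along the pixel's ray), 0 where there is no reading), "fovy" (degrees; the focal length in pixels is half the picture's height over the tangent of half this angle, whatever the lens; pixels are square), "cx", "cy" (the principal point, pixels), "R" (3x3) and "t" (3): a world point X has camera coordinates R X + t. Camera axes: x right, y down, z forward; pixel columns grow to the right and rows downward; lengths in mm; the calibration is good to about 2 mm. A picture is of the moment at which its call begins.
- bot.finish_job(): hands the job in, once; it reports no verdict.
The state is a dict: "time_s": time; "joint_pos": joint angles; "qd": joint speeds; "joint_efforts": joint torques, N m; "tcp_pos": TCP position; "eef_rot": TCP orientation; "force": force on the tool from outside, world axes, zero at the start; "moment": the same for the moment, N m; "opening": finger opening in mm.
Only numpy, scipy, OpenCV 4.12 (cv2) and the standard library are available. Lean on these libraries where they do the work, as an engineer would, in place of code of your own. Each camera call takes 0.05 s, during which the arm holds its last target.

## Working session

There is one attempt and no reset: what is moved stays moved. The work goes in short steps, Python scripts to look and compute and a tool call to move; the robot and the scene stay as the last step left them, time stands still between calls to the robot, and variables do not carry over. Pictures are saved under pics/ and viewed, and the job is handed in when it is done.

Besides the shell and the picture viewer there is one more tool, called after "Request:" by a JSON object that holds its "name" and its "arguments". send_rows: Moves the arm, as the interface text tells. Its arguments: {"type":"object","properties":{"motion":{"type":"array"},"gripper":{"type":"number"},"force":{"type":"number"}},"required":["motion"]}

```bash
mkdir -p pics
cat > h.py <<'E'
import numpy as np, cv2
from cell import bot
def grab(n,tag):
    f=bot.grab_frame(n); cv2.imwrite(f'pics/{tag}.png',f['pixels']); np.savez(f'pics/{tag}.npz',**f); return f
def w(f,u,v,z=None,h=None):
    F=210/np.tan(np.radians(float(f['fovy']))/2)
    d=np.array([(u-f['cx'])/F,(v-f['cy'])/F,1.0]); R=f['R'];t=f['t']
    o=-R.T@t; r=R.T@d
    if h is not None: return o+r*(h-o[2])/r[2]
    if z is None: z=f['range_z'][int(v),int(u)]
    return o+r*z
E
python3 - <<'E'
from h import *
s=bot.state();print(s)
for n in('scene','side','wrist'): f=grab(n,n+'0'); print(n,f['fovy'],f['R'],f['t'])
E
```

```text
{'time_s': 0.0, 'joint_pos': array([-0.09780552,  0.38382225,  0.0438367 ,  1.59961061, -0.01792548,
        1.16120576, -0.04992262]), 'qd': array([ 0.00035383,  0.00143105, -0.00128693, -0.00125091, -0.00147955,
       -0.0012877 , -0.00111196]), 'joint_efforts': array([-8.41360106e-04, -4.33466363e+01,  1.02427706e+00, -2.49513745e+01,
        1.06121189e-02,  1.12996699e-02, -5.17373280e-06]), 'tcp_pos': array([6.49037509e+02, 2.21802020e-03, 2.29878472e+02]), 'eef_rot': array([-0.49929459, -0.50064465,  0.50067986, -0.49937914]), 'force': array([ 1.07327551, -0.4428672 ,  0.15140794]), 'moment': array([-0.02939295, -0.06903114, -0.0216106 ]), 'opening': 85.02245268100258}
scene 45.14133681372199 [[ 0.49548919  0.86861338 -0.00112419]
 [ 0.59390156 -0.33972729 -0.72929165]
 [-0.6338544   0.36068847 -0.68420204]] [-246.31849547 -230.7045668  1871.19153735]
side 49.607086858019834 [[-0.67572496 -0.73709604  0.00923067]
 [-0.50862853  0.457143   -0.72960078]
 [ 0.53356611 -0.49770444 -0.68381101]] [ 341.11327595  391.68836859 1381.78874015]
wrist 58.48690275839478 [[ 9.99996335e-01 -1.62335949e-04 -2.70249733e-03]
 [ 7.33655905e-04 -9.44603260e-01  3.28213564e-01]
 [-2.60606865e-03 -3.28214344e-01 -9.44599679e-01]] [-649.05975778  -41.72361678  381.42585911]
```

View pics/scene0.png

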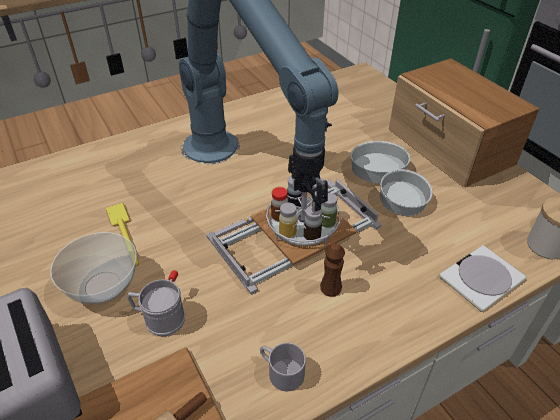

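View pics/side0.png

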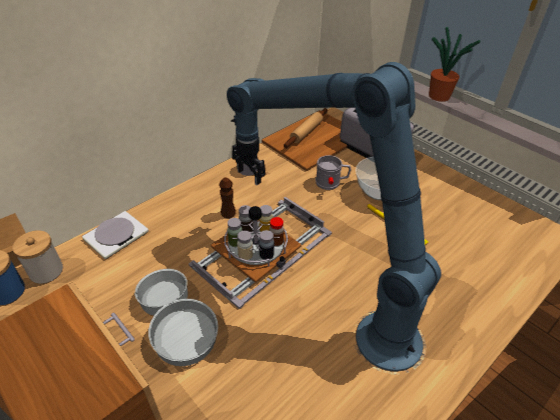

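View pics/wrist0.png

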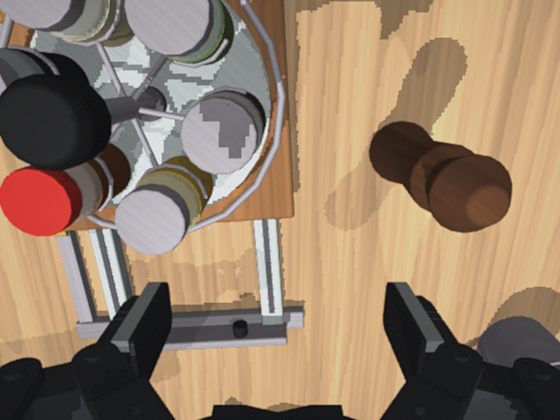

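The views show a black knob at side (255,213) and wrist (~57,122), with the red lid at side (277,224) and wrist (40,200). The mill stands behind the carousel. I'll enlarge these areas to measure.

Run:
```python
from h import *
a=cv2.imread('pics/side0.png')[180:310,180:345]; cv2.imwrite('pics/side0c.png',cv2.resize(a,None,fx=4.5,fy=4.5,interpolation=cv2.INTER_CUBIC))
a=cv2.imread('pics/scene0.png')[160:300,195:395]; cv2.imwrite('pics/scene0c.png',cv2.resize(a,None,fx=4,fy=4,interpolation=cv2.INTER_CUBIC))
f=np.load('pics/wrist0.npz')
for u,v in((60,135),(50,150),(40,205),(150,225)): print('wrist',u,v,w(f,u,v))
f=np.load('pics/side0.npz')
for u,v in((255,212),(277,224),(228,184)): print('side',u,v,w(f,u,v))
```

```text
wrist 60 135 [553.05336493  61.18964594 204.33092359]
wrist 50 150 [548.65586787  54.90021534 206.61027336]
wrist 40 205 [500.75833254   9.67186107 149.94071454]
wrist 150 225 [568.25351987  -3.8584644  149.72956537]
side 255 212 [530.00351391  72.73537668 210.30341279]
side 277 224 [485.64331261  14.99467035 149.5455513 ]
side 228 184 [751.76927934  14.55585327 159.66942435]
```

View pics/side0c.png

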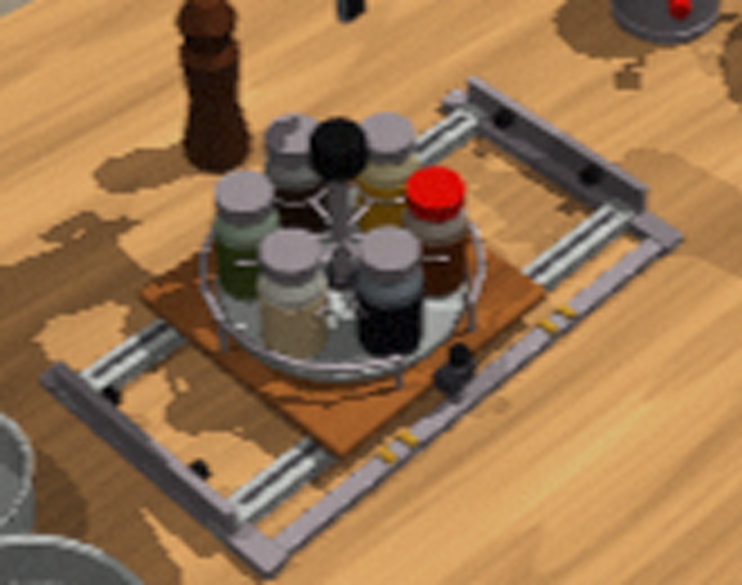

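View pics/scene0c.png

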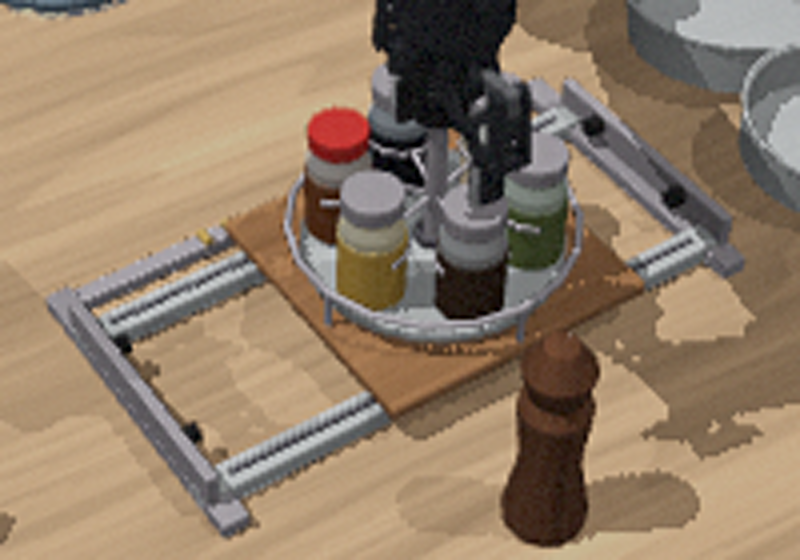

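The front bar of the rail runs between side crops (268,572) and (682,238). I'll get deck centre and angle, lids and knob from the depth.

```bash
cat >> h.py <<'E'
def cloud(f):
    F=210/np.tan(np.radians(float(f['fovy']))/2)
    v,u=np.mgrid[0:420,0:560]; z=f['range_z'].astype(float)
    P=np.stack([(u-f['cx'])/F*z,(v-f['cy'])/F*z,z],-1)
    return (P-f['t'])@f['R'], z>0
def red(f):
    p=f['pixels'].astype(int); X,ok=cloud(f)
    return ok&(p[...,2]>130)&(p[...,1]<60)&(p[...,0]<60),X
E
python3 - <<'E'
from h import *
for n in('side','scene','wrist'):
    f=np.load(f'pics/{n}0.npz'); X,ok=cloud(f); x,y,z=X[...,0],X[...,1],X[...,2]
    near=ok&(abs(x-530)<140)&(abs(y-60)<160)
    m,_=red(f); m&=near&(z>146)
    q=X[m]; print(n,'red',len(q),np.median(q,0),q.min(0),q.max(0))
    if n!='scene':
        k=X[near&(z>188)&(z<215)&(abs(x-535)<40)&(abs(y-65)<40)]; print('knob',len(k),k.min(0),k.max(0),k.mean(0))
        c=cv2.minEnclosingCircle(k[:,:2].astype(np.float32)); print(c)
    L=near&(z>147)&(z<152)
    cnt,lab,st,ce=cv2.connectedComponentsWithStats(L.astype(np.uint8))
    for i in range(1,cnt):
        if st[i,4]>40: 
            c=cv2.minEnclosingCircle(X[lab==i][:,:2].astype(np.float32)); print(' lid',st[i,4],c)
    p=f['pixels'].astype(int)
    d=X[near&(z>33)&(z<42)&(p[...,2]-p[...,0]>40)]; 
    if len(d): print('deck',len(d),cv2.minAreaRect(d[:,:2].astype(np.float32)))
f=np.load('pics/side0.npz')
for u,v in((268,572),(682,238)):
  print(w(f,180+u/4.5,180+v/4.5,h=0))
E
```

```text
side red 92 [494.70284729   9.60094671 151.68143393] [474.94097405 -11.88746283 146.1206396 ] [514.18979542  31.27198572 156.47293879]
knob 134 [518.60021068  42.95659225 188.35902486] [559.62819062  85.37765043 212.26945736] [535.5701921   67.40384244 202.97222453]
((539.686767578125, 64.81957244873047), 23.64065933227539)
 lid 48 ((564.1820678710938, -2.857828140258789), 25.85045051574707)
 lid 61 ((494.0771179199219, 9.061361312866211), 24.74034309387207)
 lid 65 ((586.77587890625, 116.65911102294922), 24.088102340698242)
 lid 65 ((516.920166015625, 130.67025756835938), 23.62530517578125)
 lid 68 ((471.0036926269531, 75.23240661621094), 24.733610153198242)
deck 739 ((539.4664916992188, 64.53302001953125), (233.33328247070312, 232.58436584472656), 3.4156365394592285)
scene red 99 [500.84021973   6.26267194 149.80875486] [481.42563769 -14.0647829  146.02147565] [520.39873472  27.66971536 154.34751662]
 lid 95 ((499.44317626953125, 9.7799654006958), 23.939804077148438)
 lid 77 ((592.7966918945312, 117.5070571899414), 23.33837127685547)
 lid 120 ((568.8861694335938, -5.360787391662598
[... 451 characters left out ...]
05645 203.34017659]
((544.6705932617188, 65.02903747558594), 22.004743576049805)
 lid 1725 ((521.5621948242188, 121.6649169921875), 19.852081298828125)
 lid 3907 ((591.02587890625, 118.972412109375), 22.98552894592285)
 lid 132 ((492.2093505859375, 82.81019592285156), 7.089457035064697)
 lid 4604 ((614.9285888671875, 51.503990173339844), 22.95404624938965)
 lid 3949 ((497.9563293457031, 10.410783767700195), 23.301834106445312)
 lid 3687 ((568.3240966796875, -2.8950743675231934), 23.152482986450195)
deck 7019 ((545.7194213867188, 46.531585693359375), (229.2777099609375, 193.4071502685547), 3.6000099182128906)
[396.37558961 258.86659512   0.        ]
[ 423.21771064 -208.96135997    0.        ]
```

The axis is at about (544.5, 64.7). Opposite lids seen by the wrist camera average to this point, the radius checks as 71.7 mm, and the knob circle as r = 22 mm. Rail yaw is about 3.5°, and there are about 121 mm to go. The red jar needs about -46.6°. First I'll move above the knob.

Request:
{"name": "send_rows", "arguments": {"motion": [[[-2,1.5,0.3],[0,0,0]],[[-4.5,3,0.3],[0,0,0]],[[-7,4.5,0.3],[0,0,0]],[[-9,5.7,0.3],[0,0,0]],[[-10.2,6.4,0.3],[0,0,0]],[[-10.5,6.5,0.2],[0,0,0]],[[-10.5,6.5,0.2],[0,0,0]],[[-10.5,6.5,0.2],[0,0,0]],[[-10.5,6.5,0.2],[0,0,0]]], "gripper": 8.5}}

```text
time_s: 0.9
tcp_pos: [545.3, 63.8, 232.2]
eef_rot: [-0.5, -0.5, 0.501, -0.499]
force: [-0.3, -0.8, 0.8]
opening: 85.0
```

Run:
```python
from h import *
f=grab('wrist','wrist1'); print(bot.state()['tcp_pos'],bot.state()['force'])
X,ok=cloud(f); k=X[ok&(X[...,2]>198)&(X[...,2]<215)&(abs(X[...,0]-545)<26)&(abs(X[...,1]-65)<40)]
print(len(k),k.min(0),k.max(0))
```

```text
[545.32099889  63.79154799 232.14530971] [ 0.49065141 -1.22451773  0.16038278]
4994 [522.40407395  45.63005744 198.00403507] [565.44088975  86.95360645 207.68610415]
```

View pics/wrist1.png

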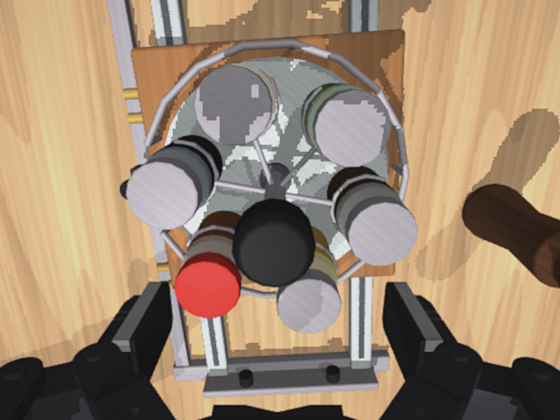

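The knob sits at (274,242), between the fingers, and the red lid is at (208,285). Knob centre is about (544, 65). I'll descend and grip.

Request:
{"name": "send_rows", "arguments": {"motion": [[[-0.1,0.1,-1.2],[0,0,0]],[[-0.1,0.1,-2.4],[0,0,0]],[[-0.1,0.1,-3.6],[0,0,0]],[[-0.1,0.1,-4.8],[0,0,0]],[[-0.1,0.1,-5.6],[0,0,0]],[[-0.1,0.1,-6.1],[0,0,0]],[[-0.1,0.1,-6.1],[0,0,0]],[[-0.1,0.1,-6.1],[0,0,0]]]}}

```text
time_s: 1.62
tcp_pos: [544.2, 64.8, 170.8]
eef_rot: [-0.5, -0.5, 0.501, -0.499]
force: [-0.2, 1.2, -0.4]
opening: 84.5
```

Request:
{"name": "send_rows", "arguments": {"motion": [[[0,0,0],[0,0,0]],[[0,0,0],[0,0,0]],[[0,0,0],[0,0,0]],[[0,0,0],[0,0,0]],[[0,0,0],[0,0,0]],[[0,0,0],[0,0,0]],[[0,0,0],[0,0,0]],[[0,0,0],[0,0,0]],[[0,0,0],[0,0,0]],[[0,0,0],[0,0,0]],[[0,0,0],[0,0,0]],[[0,0,0],[0,0,0]]], "gripper": 3.5, "force": 40}}

```text
time_s: 2.62
tcp_pos: [543.4, 64.9, 171.8]
eef_rot: [-0.499, -0.5, 0.502, -0.499]
force: [-4.6, -0.9, 4.8]
opening: 42.2
```

Gripped at 42 mm. Now I'll slide the first 100 mm or so gently along (0.06, -1).

Request:
{"name": "send_rows", "arguments": {"motion": [[[0,-0.3,0],[0,0,0]],[[0,-0.9,0],[0,0,0]],[[0.1,-1.6,0],[0,0,0]],[[0.1,-2.3,0],[0,0,0]],[[0.2,-3,0],[0,0,0]],[[0.2,-3.7,0],[0,0,0]],[[0.27,-4.4,0],[0,0,0]],[[0.3,-5.1,0],[0,0,0]],[[0.35,-5.8,0],[0,0,0]],[[0.4,-6.5,0],[0,0,0]],[[0.44,-7.2,0],[0,0,0]],[[0.48,-7.9,0],[0,0,0]],[[0.52,-8.5,0],[0,0,0]],[[0.55,-9,0],[0,0,0]],[[0.57,-9.3,0],[0,0,0]],[[0.57,-9.3,0],[0,0,0]],[[0.57,-9.3,0],[0,0,0]]]}}

```text
time_s: 4.03
tcp_pos: [549.2, -28.9, 171.8]
eef_rot: [-0.499, -0.5, 0.502, -0.499]
force: [0.5, -0.1, -0.8]
opening: 42.7
```

Run:
```python
from h import *
f=grab('side','side2'); f=grab('scene','scene2');s=bot.state(); print(s['tcp_pos'],s['force'],s['moment'])
a=cv2.imread('pics/side2.png')[170:310,180:345]; cv2.imwrite('pics/side2c.png',cv2.resize(a,None,fx=4.2,fy=4.2,interpolation=cv2.INTER_CUBIC))
f=np.load('pics/side2.npz'); X,ok=cloud(f);x,y,z=X[...,0],X[...,1],X[...,2];p=f['pixels'].astype(int)
```

```text
[549.12044635 -28.18666241 171.7885219 ] [ 0.22026665 -1.04551171 -0.5324871 ] [-0.2270856  -0.14753886 -0.0262084 ]
```

View pics/side2c.png

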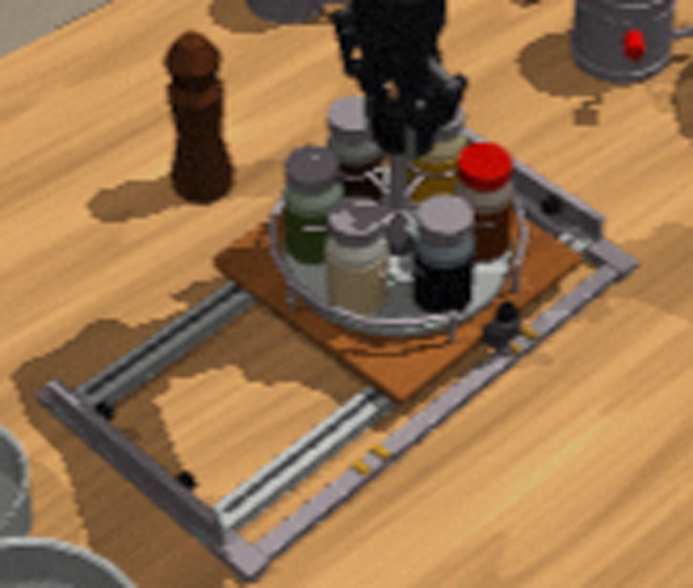

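The carriage moved cleanly and the plunger (505,325) is just short of the brass marks. X-force is near zero, so the direction is right. I'll continue over the hump slowly.

Request:
{"name": "send_rows", "arguments": {"motion": [[[0.02,-0.3,0],[0,0,0]],[[0.04,-0.6,0],[0,0,0]],[[0.06,-0.9,0],[0,0,0]],[[0.07,-1.2,0],[0,0,0]],[[0.09,-1.5,0],[0,0,0]],[[0.11,-1.8,0],[0,0,0]],[[0.13,-2.1,0],[0,0,0]],[[0.15,-2.4,0],[0,0,0]],[[0.16,-2.6,0],[0,0,0]],[[0.16,-2.6,0],[0,0,0]],[[0.16,-2.6,0],[0,0,0]]]}}

```text
time_s: 5.05
tcp_pos: [550.6, -51.7, 171.8]
eef_rot: [0.5, 0.501, -0.501, 0.498]
force: [-1.0, 6.1, 1.5]
opening: 42.2
```

Resisting force is 6 N, which is the hump. Pushing on.

Request:
{"name": "send_rows", "arguments": {"motion": [[[0.02,-0.3,0],[0,0,0]],[[0.04,-0.5,0],[0,0,0]],[[0.05,-0.7,0],[0,0,0]],[[0.06,-0.9,0],[0,0,0]],[[0.06,-0.9,0],[0,0,0]],[[0.06,-0.9,0],[0,0,0]],[[0.06,-0.9,0],[0,0,0]]]}}

```text
time_s: 5.63
tcp_pos: [550.6, -51.6, 171.8]
eef_rot: [0.501, 0.506, -0.497, 0.496]
force: [-2.5, 13.3, 2.8]
opening: 41.9
```

Run:
```python
from h import *
f=grab('side','side3'); f=grab('scene','scene3');s=bot.state(); print(s['tcp_pos'],s['force'],s['moment'])
a=cv2.imread('pics/side3.png')[170:310,180:345]; cv2.imwrite('pics/side3c.png',cv2.resize(a,None,fx=4.2,fy=4.2,interpolation=cv2.INTER_CUBIC))
```

```text
[550.60395085 -51.62904828 171.80325385] [-3.22979859 13.92859311  2.85136848] [ 2.79499667  0.29608312 -0.03724032]
```

View pics/side3c.png

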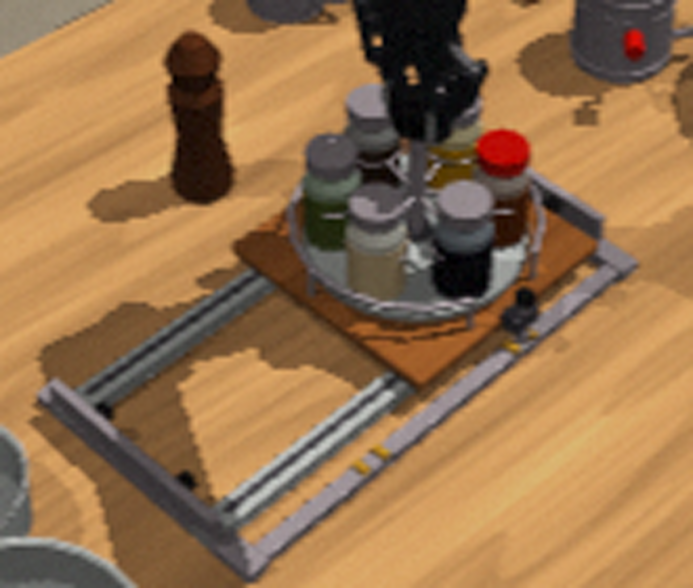

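Force rose to 14 N with no movement, which suggests the end stop (the hump is only 5 N). I'll check this against the deck-to-rail geometry and relax the push.

Request:
{"name": "send_rows", "arguments": {"motion": [[[0,0,0],[0,0,0]],[[0,0,0],[0,0,0]],[[0,0,0],[0,0,0]],[[0,0,0],[0,0,0]],[[0,0,0],[0,0,0]]]}}

```text
time_s: 6.15
tcp_pos: [550.6, -51.4, 171.8]
eef_rot: [0.501, 0.506, -0.497, 0.495]
force: [-0.9, 4.5, 0.7]
opening: 42.6
```

Run:
```python
from h import *
s=bot.state(); print(s['tcp_pos'],s['force'],s['moment'],s['eef_rot'])
for n in('side','scene'):
  for k in '03':
    f=np.load(f'pics/{n}{k}.npz'); X,ok=cloud(f); x,y,z=X[...,0],X[...,1],X[...,2]; p=f['pixels'].astype(int)
    near=ok&(abs(x-540)<150)&(abs(y-0)<220)
    d=X[near&(z>33)&(z<42)&(p[...,2]-p[...,0]>40)]; print(n,k,'deck',len(d),cv2.minAreaRect(d[:,:2].astype(np.float32)))
    m,_=red(f); m&=near&(z>146)
    print('red',np.median(X[m],0))
    L=near&(z>147)&(z<152)
    cnt,lab,st,ce=cv2.connectedComponentsWithStats(L.astype(np.uint8))
    for i in range(1,cnt):
        if st[i,4]>40: print(' lid',st[i,4],cv2.minEnclosingCircle(X[lab==i][:,:2].astype(np.float32)))
for t in('side3',):
  a=cv2.imread(f'pics/{t}.png')
f=np.load('pics/side0.npz')
# crop2/3 coords
f=np.load('pics/side3.npz')
for u,v in((362,467),(380,453),(512,347),(530,335),(253,580),(635,265)): print(w(f,180+u/4.2,170+v/4.2,h=8))
a=cv2.imread('pics/scene3.png')[150:300,195:395]; cv2.imwrite('pics/scene3c.png',cv2.resize(a,None,fx=4,fy=4,interpolation=cv2.INTER_CUBIC))
```

```text
[550.59827877 -51.42893367 171.81286202] [-0.87022284  4.49203296  0.72486186] [ 0.80419697 -0.10817616  0.00783346] [ 0.50120728  0.50621384 -0.4971832   0.49532583]
side 0 deck 746 ((543.8743286132812, -9.318893432617188), (233.33328247070312, 380.551025390625), 3.4156365394592285)
red [494.70284729   9.60094671 151.68143393]
 lid 48 ((564.1820678710938, -2.857828140258789), 25.85045051574707)
 lid 61 ((494.0771179199219, 9.061361312866211), 24.74034309387207)
 lid 65 ((586.77587890625, 116.65911102294922), 24.088102340698242)
 lid 65 ((516.920166015625, 130.67025756835938), 23.62530517578125)
 lid 68 ((471.0036926269531, 75.23240661621094), 24.733610153198242)
side 3 deck 657 ((540.3419799804688, -66.90673828125), (239.96902465820312, 263.0877685546875), 2.047607898712158)
red [ 501.37306631 -106.20595967  152.74839196]
 lid 57 ((475.9229431152344, -41.20165252685547), 23.577800750732422)
 lid 54 ((523.497802734375, 14.545315742492676), 24.636810302734375)
scene 0 deck 1165 ((550.2615356445312, 5.20550537109375), (233.59130859375, 353.56121826171875), 0.28988972306251526)
red [500
[... 446 characters left out ...]
48 -109.65557968  149.9626416 ]
 lid 53 ((478.4103698730469, -47.0512580871582), 22.776573181152344)
 lid 63 ((529.1046752929688, 13.995948791503906), 23.62766456604004)
 lid 111 ((505.00274658203125, -107.08328247070312), 23.85260009765625)
 lid 123 ((599.1629028320312, 1.1559194326400757), 24.734363555908203)
 lid 132 ((577.1234130859375, -119.55475616455078), 25.096179962158203)
 lid 141 ((623.1222534179688, -65.30144500732422), 23.66018295288086)
[412.59634683 129.62524404   8.        ]
[413.47545739 109.39208111   8.        ]
[422.99461894 -50.61593922   8.        ]
[422.38104089 -71.79391854   8.        ]
[387.4099904 262.8919505   8.       ]
[ 418.64249422 -200.83188563    8.        ]
```

View pics/scene3c.png

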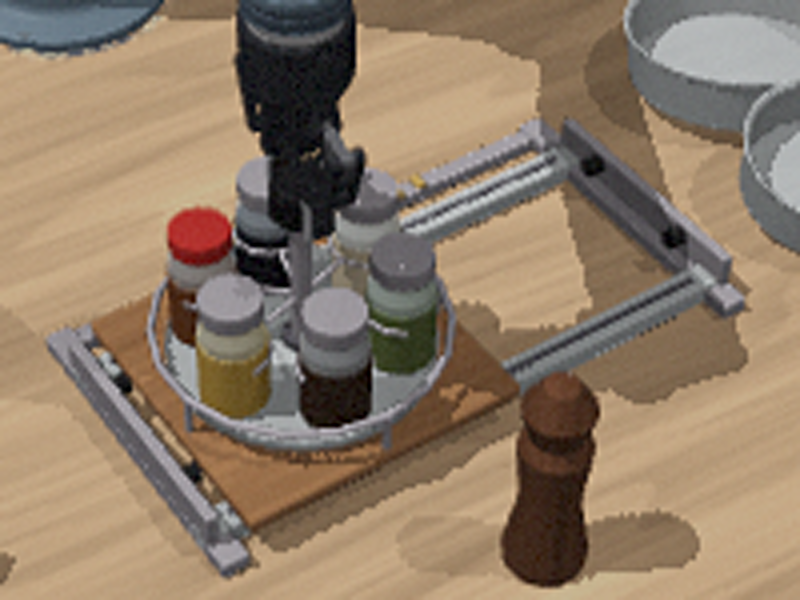

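Deck is against the end bolts. The axis lies at about (552.5, -53), level with the gold marks (spaced 181 mm, i.e. ±90 about the rail's middle), so it's home. The red jar is still at 229°, and the front is 183.4°, so I'll turn by -46°.

Request:
{"name": "send_rows", "arguments": {"motion": [[[0,0,0],[0,0,-2]],[[0,0,0],[0,0,-5]],[[0,0,0],[0,0,-8.5]],[[0,0,0],[0,0,-12]],[[0,0,0],[0,0,-15.5]],[[0,0,0],[0,0,-19]],[[0,0,0],[0,0,-22.5]],[[0,0,0],[0,0,-26]],[[0,0,0],[0,0,-29.5]],[[0,0,0],[0,0,-33]],[[0,0,0],[0,0,-36.5]],[[0,0,0],[0,0,-40]],[[0,0,0],[0,0,-43]],[[0,0,0],[0,0,-45]],[[0,0,0],[0,0,-46]],[[0,0,0],[0,0,-46]],[[0,0,0],[0,0,-46]],[[0,0,0],[0,0,-46]]]}}

```text
time_s: 7.65
tcp_pos: [551.4, -51.7, 171.9]
eef_rot: [0.66, 0.27, -0.651, 0.262]
force: [3.7, 2.2, -2.5]
opening: 42.5
```

```bash
cat > m.py <<'E'
from h import *
import sys
k=sys.argv[1]
s=bot.state(); print(s['tcp_pos'],s['force'],s['moment'],s['eef_rot'],s['opening'],s['joint_pos'])
for n in('side','scene','wrist'):
    f=grab(n,n+k); X,ok=cloud(f); x,y,z=X[...,0],X[...,1],X[...,2]; p=f['pixels'].astype(int)
    near=ok&(abs(x-545)<150)&(abs(y+40)<180)
    m,_=red(f); m&=near&(z>146)
    print(n,'red',m.sum(),np.median(X[m],0) if m.any() else 0)
    L=near&(z>147)&(z<152)
    cnt,lab,st,ce=cv2.connectedComponentsWithStats(L.astype(np.uint8))
    for i in range(1,cnt):
        if st[i,4]>40: print(' lid',ce[i].round(),st[i,4],cv2.minEnclosingCircle(X[lab==i][:,:2].astype(np.float32)))
a=cv2.imread(f'pics/scene{k}.png')[150:300,195:395]; a=cv2.resize(a,None,fx=2,fy=2,interpolation=cv2.INTER_CUBIC)
b=cv2.imread(f'pics/side{k}.png')[160:310,180:380]; b=cv2.resize(b,None,fx=2,fy=2,interpolation=cv2.INTER_CUBIC)
cv2.imwrite(f'pics/both{k}.png',np.hstack([a,b]))
E
python3 m.py 4
```

```text
[551.37328542 -51.68498681 171.85199211] [ 3.69119277  2.20888508 -2.49060446] [ 0.46319702 -0.7347918  -0.06321056] [ 0.65967265  0.26987823 -0.65062647  0.26207429] 42.46695617594313 [-0.1234774   0.26244017  0.17351804  1.89965964 -0.07259471  0.97743976
 -0.7150154 ]
side red 93 [476.23169756 -58.13503819 151.36270648]
 lid [266. 196.] 41 ((619.683837890625, -46.84847640991211), 24.7425537109375)
 lid [294. 216.] 72 ((475.055419921875, -57.740760803222656), 23.25768280029297)
 lid [273. 218.] 50 ((509.6794738769531, 6.639248371124268), 21.970355987548828)
scene red 63 [478.62438113 -65.68368699 149.71182046]
 lid [253. 196.] 61 ((480.8567199707031, -61.931488037109375), 22.332416534423828)
 lid [282. 195.] 87 ((513.54931640625, 6.199057579040527), 23.58265495300293)
 lid [295. 209.] 119 ((585.091796875, 11.610739707946777), 23.88990592956543)
 lid [244. 212.] 110 ((521.7676391601562, -117.51689910888672), 23.385318756103516)
 lid [258. 227.] 136 ((592.8215942382812, -112.63166809082031), 23.87052345275879)
 lid [284. 225.] 130 ((625.0020141601562, -47.773529052734375), 24.44324493408203)
wrist red 86 [493.15481713 -42.87978517 149.7710612 ]
 lid [223. 119.] 8614 ((582.9612426757812, 12.846665382385254), 22.89043617248535)
 lid [382. 149.] 8108 ((622.990234375, -46.77192306518555), 22.913169860839844)
 lid [131. 236.] 6509 ((511.4231872558594, 7.809353351593018), 23.147289276123047)
 lid [418. 284.] 5794 ((591.2367553710938, -111.38417053222656), 23.296550750732422)
 lid [162. 328.] 94 ((481.10882568359375, -35.514495849609375), 8.398167610168457)
 lid [222. 365.] 441 ((486.01953125, -70.64778900146484), 14.78310775756836)
 lid [317. 382.] 2197 ((518.8812866210938, -116.46148681640625), 22.333839416503906)
```

View pics/both4.png

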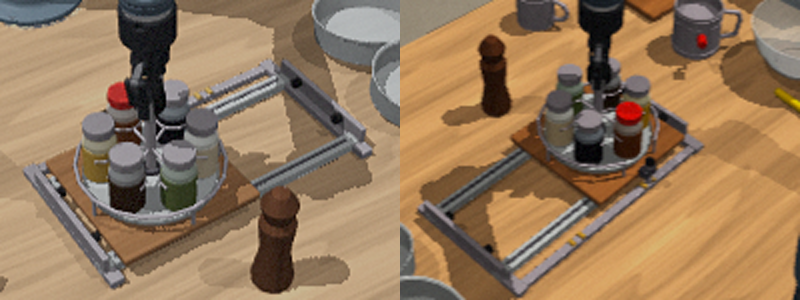

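View pics/wrist4.png

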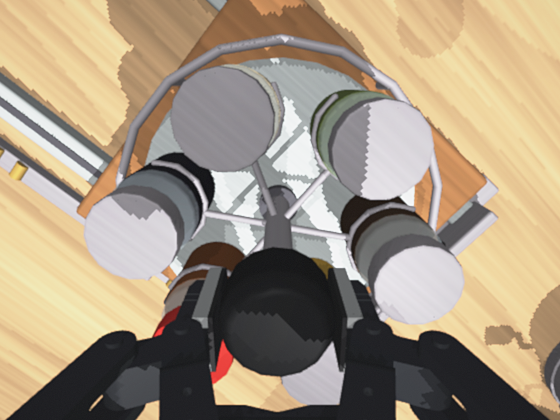

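The red jar is at the front: lid pairs give 183.8° against 183.4°, under 1 mm off. I'll take a close look at the bracket end to confirm it's on the stop.

Run:
```python
from h import *
a=cv2.imread('pics/scene4.png')[215:300,200:275]; a=cv2.resize(a,None,fx=5,fy=5,interpolation=cv2.INTER_CUBIC)
b=cv2.imread('pics/side4.png')[205:265,280:340]; b=cv2.resize(b,(425,425),interpolation=cv2.INTER_CUBIC)
cv2.imwrite('pics/end4.png',np.hstack([a,b]))
```

```text
(no output)
```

View pics/end4.png

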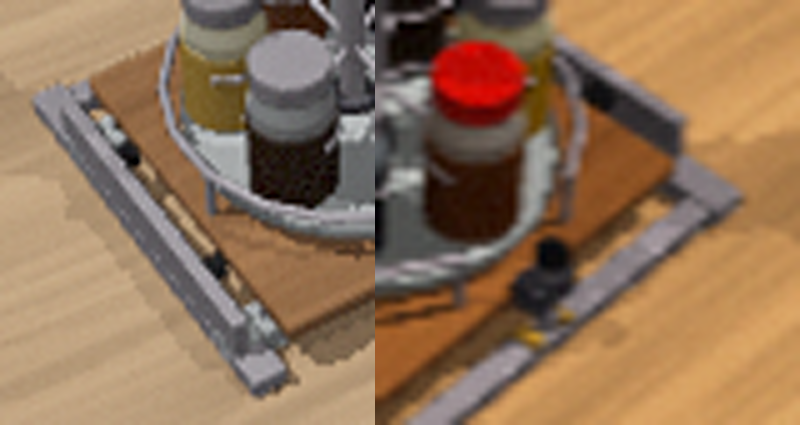

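The deck edge touches both black bumpers, and the plunger sits centred between the two brass marks, so it's home. I'll settle briefly, check the state, then hand in.

Request:
{"name": "send_rows", "arguments": {"motion": [[[0,0,0],[0,0,0]],[[0,0,0],[0,0,0]],[[0,0,0],[0,0,0]],[[0,0,0],[0,0,0]],[[0,0,0],[0,0,0]],[[0,0,0],[0,0,0]]]}}

```text
time_s: 8.3
tcp_pos: [551.4, -51.7, 171.9]
eef_rot: [0.66, 0.27, -0.651, 0.262]
force: [3.3, 3.1, -1.9]
opening: 42.7
```

```bash
python3 m.py 5 | head -12
python3 - <<'E'
from h import *
s=bot.state(); print(s['force'],s['opening'],abs(s['qd']).max()); print(bot.finish_job())
E
```

```text
[551.36521741 -51.68826045 171.86112241] [ 3.28963131  3.13655154 -1.87382022] [ 0.46862514 -0.60500464 -0.06491442] [ 0.65971214  0.26981612 -0.65061456  0.2620684 ] 42.713401711310055 [-0.12354908  0.26235536  0.17357017  1.8997496  -0.07254759  0.97733384
 -0.71516185]
side red 92 [477.04902294 -57.81839161 151.40060018]
 lid [265. 196.] 54 ((620.8180541992188, -48.097755432128906), 24.5447998046875)
 lid [298. 202.] 46 ((516.721435546875, -117.1344985961914), 25.942703247070312)
 lid [259. 209.] 41 ((578.4277954101562, 11.735968589782715), 23.49231719970703)
 lid [295. 215.] 64 ((476.38720703125, -57.86724090576172), 24.14837074279785)
 lid [275. 220.] 52 ((506.8612365722656, 7.613678455352783), 24.750747680664062)
scene red 65 [479.8831542  -65.6727369  149.64783631]
 lid [253. 196.] 65 ((480.0175476074219, -61.03148651123047), 23.367094039916992)
 lid [282. 194.] 88 ((511.4967041015625, 8.434330940246582), 22.479982376098633)
 lid [295. 209.] 115 ((586.3856201171875, 12.053013801574707), 24.4650821685791)
[ 3.58641118  3.51171155 -2.71624654] 42.49384053179676 0.0013363047432177106
the job is handed in; nothing more can be done
None
```

The job is handed in at about 8.5 s of the 67 s allowed, with the gripper still closed on the knob; the hand-in gave no verdict.

I gripped the knob at 40 N and slid the carriage about 117 mm along the rail, at roughly 85 mm/s and slower over the hump. At the end stop I turned the carousel by -46°.

- **Carriage home:** the push rose to 14 N with no further movement, well above the 5 N hump. The deck edge touches both end bumpers and the plunger sits between the brass marks. I did not test the latch by pulling back.
- **Red jar at the front:** the clearer lid-pair measurements put it at about 183.8°, against 183.4° for the front, well within the 10 mm allowed. The red lid's own reading was up to 3° off, about 4 mm. The cameras disagreed with each other by up to 5 mm in absolute position.
- **Grip and rest:** the fingers rest on the knob at a 42.5 mm opening with 3–4 N of side force, and the arm is at rest.
- **Other items:** the arm touched nothing but the knob, and the items in view looked undisturbed, though I did not measure them.

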